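# Wedge a phone screen in the bonding jig and hold it pressed flush

## Robot

A 6-joint arm with a two-finger parallel gripper is mounted at the origin on the work surface. World frame = base frame: x ahead of the robot, y to its left, z up, the work surface at z = 0. Lengths are in m, angles in degrees, forces in N, time in s.
With the tool pointing down it reaches from about 0.25 to 0.725 m from the base axis. Payload 9.7 kg.
Tool frame: the origin (TCP) lies midway between the tips of the shut fingers; the grasp point (between the pads) lies 19 mm behind it; z points along the fingers, y is the line along which they close (so a half turn about z gives the same grasp; the last joint's range is limited). The gripper opens to 85 mm and grips with 20 to 120 N. Pads are 22 mm wide; open, the fingers measure 114 mm over their backs; the gripper's body (76 mm by 85 mm) begins 54 mm behind the grasp point. The pads swing forward as they close: fully open they stand 13 mm farther back than shut.
Start: joints at [-74.37, 4.979, 10.078, 95.1, 0, 90], TCP at [0.148, -0.53, 0.231] pointing down, gripper open.
Joint ranges: [-179.16, 179.16], [-48.56, 103.87], [-65.8, 70.77], [-126.05, 130.52], [-82.76, 87.17], [-180, 180]. Speed limits (degrees/s): [127.2, 127.2, 147.25, 180, 180, 180].

## Interface

Orientations are given as [roll, pitch, yaw] about the fixed x, y, z axes, in that order (R = Rz(yaw) Ry(pitch) Rx(roll)).
In Python, from workcell import * gives the robot as it stands.
- The arm moves only by the tool servo_tool, never from a script. Its argument "moves" is a list of rows, each a list of 4 numbers: the shift along the world's x, y, z in cm, then the turn about the world's z in rad. A call has 1 to 20 rows; each row is the pose to reach, as a shift and turn from the pose commanded when the call began; what a row does not reach only later rows make up. A row lasts 1/12 s, in which the tool goes at most 41.7 mm and 7.16 degrees, less where a joint would pass 70% of its speed; a pose out of reach is approached as far as the arm can. A call with a gripper value outside its range is refused whole. "claw" is the closure, from 0 (fully open) to 1 (shut), set as the call begins (left out, the last holds). The fingers move at their own pace and stop on an object; "force" is the grip in N (left out, the last holds). Time passes only in rows, so rows that repeat a pose let the fingers close. It gives the time, the measured TCP pose, the force, the opening and the grip force at its end, in the units of the state.
- get_obs(): the state, without advancing time (a new reading comes with each control period).
- camera(name): name is "scene" or "top" or "wrist"; returns the picture (480x640x3 uint8, red, green, blue); there is no depth.
- get_calibration(name): a dict with "fx", "fy", "cx", "cy" (pixels), "k1" (the pictures are not rectified: a ray, as slopes to the right and down, at radius r is drawn at 1 + k1 r^2 times it, then the intrinsics apply), "rvec" (rotation vector, rad) and "tvec" (3), from world to camera coordinates, as OpenCV has them; the wrist camera has in their place "tool_from_camera" (4x4, takes a point from camera to tool coordinates, whose origin is the TCP and whose axes are the flange's). Camera axes: x right, y down, z forward; pixel columns grow to the right and rows downward; lengths in m; the calibration is good to about 2 mm. A picture is of the moment at which its call begins: read the wrist's pose just before it. get_calibration takes no time and is no camera call.
- job_done(): hands the job in; it is judged then, once.
The state is a dict: "time": time; "q": joint angles; "qd": joint speeds; "joint_efforts": joint torques, N m; "ee_pos": TCP position; "tcp_rot": TCP orientation; "wrist_force": force on the tool from outside, world axes, zero at the start; "torque": the same for the moment, N m; "opening": finger opening in m; "grasp_force": force on a finger pad.
Only numpy, scipy, OpenCV 4.12 (cv2) and the standard library are available. Lean on these libraries where they do the work, as an engineer would, in place of code of your own. Each camera call takes 0.05 s, during which the arm holds its last target. There are 200 camera calls.

## Task

Pick up the loose phone screen by its suction grip, lay it in the nest of the bonding jig and let go; then take the spacer from its stand and slide it, tapered foot down, all the way to the bottom of the gap between the screen's edge and the three steel stops, at the one stop where the gap is wide enough for it, and let go. Finally press down on the suction grip, firmly but not brutally, until the sprung platen is fully down and the glass is flush with the jig's frame, and finish while still holding it pressed. Leave the other things on the bench where they are.

Things in the scene. Friction and masses are not known exactly. Their poses are not given: they have to be found in the camera images.
- jig: aluminium bonding jig, fixed, 150 x 190 mm, 30 tall. Origin at bench level under the nest's middle. Base plate 10 thick; fence along -x (inner face x = -36), fences across the ends (inner faces y = +-71), three stops along +x; all tops 30 above the bench. Inside, the sprung platen, top 25 above the bench at rest, carries the screen, long side along jig y, either way round
- jig_nest (a point): point in the middle of the nest at the height of the frame's top (30 mm above the bench); axes as the jig's. Flush means the screen's face is at this height
- platen (a joint): how far the platen is pressed down: 0 = up (screen stands 4 mm proud of the frame), 0.004 m = hard stop (screen flush). The spring with the screen on it starts to give at about 3 N and needs about 9 N on the screen to reach the stop
- stop_narrow: steel stop block, 43 mm along jig y, 20 tall. Origin at its bottom (on the base plate, 10 above the bench), middle of its outer edge (jig x = 80 mm); axes as the jig's. Face towards the screen at jig x = 36: gap 6 at most, the spacer does not enter. The three stops sit at jig y = -44, 0, +44 mm in changing order
- stop_middle: as stop_narrow, but its face is at jig x = 39.5 mm: 9.5 mm gap at most, spacer does not enter
- stop_wide: as stop_narrow but shorter: its face is at jig x = 49 mm (31 from its origin towards -x), gap 13 to 19 depending on where the screen lies; this one takes the spacer. The gap's floor is the base plate, 20 below the stop's top, level with this origin
- screen: black phone screen, 66 (x) x 136 (y) x 9 mm, flat, face up, 0.1 to 0.2 kg, suction cup and grip fixed on its middle. Origin at the centre of its underside. Cup: 42 across, up to 8 above the face. Grip: upright bar 14 wide (x), 34 long (y), 24 to 51 mm above the underside; pinch it across x from above, tool about 12 below its top
- screen_face (a point): centre of the screen's face (9 mm above its underside)
- screen_grip_top (a point): centre of the top of the suction grip (51 mm above the screen's underside); press here
- stand: grey plastic block, 70 x 90 x 25 mm, fixed, with a pocket 19 x 35 mm, 15 deep, in its middle in which the spacer stands upright (four small holes at its corners are empty). Origin at the centre of its underside
- spacer: white plastic upright plate, 15 mm thick (x), 30 wide (y), 70 tall; the lowest 12 taper to 10.5 thick. Origin at the centre of its foot. Starts upright in the stand, foot 10 above the bench. Goes in with its thickness along jig x. About 50 g. Can be pinched across its width; its taper shifts the screen towards the -x fence
- spacer_top (a point): centre of the spacer's top end
- old_phone: black phone, 72 x 148 x 10, lying flat (mm); a bystander to be left alone
- tumbler: dark steel drinking tumbler, 84 across at the top, 160 tall (mm); a bystander to be left alone
- flux_jar: small round jar, 44 across, 45 tall (mm); a bystander to be left alone
- driver: screwdriver, 150 long, lying flat (mm); a bystander to be left alone
- tweezers: steel tweezers, 126 long, lying flat (mm); a bystander to be left alone
- screw_tray: shallow grey tray with six compartments, 90 x 120 x 18 (mm); a bystander to be left alone
- tape_roll: clear ring-shaped roll of tape, 90 across, 18 tall (mm); a bystander to be left alone
There are look-alikes about, which are no part of the job. Of the things that look like the jig, the middle-sized one is meant.

How it is judged:
By the outcome, as a careful person would: the job done as asked, in the order asked, and still so for the second after the job is handed in, while the arm keeps its last pose, push and grip.
It also fails if it takes over 61 s, if anything falls off the work surface, if the arm or the gripper's body presses on something with over 40 N, if the wrist force passes 120 N, or if a joint passes its speed limit or range.

## Working session

There is one attempt and no reset: what is moved stays moved. The work goes in short steps, Python scripts to look and compute and a tool call to move; the robot and the scene stay as the last step left them, time stands still between calls to the robot, and variables do not carry over. Pictures are saved under pics/ and viewed, at most 10 in all, crops included, and the job is handed in when it is done.

Besides the shell and the picture viewer there is one more tool, called as a command line: name --pt "numbers of a row" for each row, then --argument value for the rest. servo_tool: Moves the arm, as the interface text tells. Its arguments: {"type":"object","properties":{"moves":{"type":"array","items":{"type":"array","items":{"type":"number"}}},"claw":{"type":"number"},"force":{"type":"number"}},"required":["moves"]}

```bash
mkdir -p pics; cat > h.py <<'E'
from workcell import *
import numpy as np, cv2
from scipy.spatial.transform import Rotation as Rn
def save(name,fn,crop=None,s=1):
    im=camera(name); cv2.imwrite('pics/'+fn+'_raw.png',im[:,:,::-1])
    return im
def crop(fn,out,x0,y0,x1,y1,s):
    im=cv2.imread('pics/'+fn+'_raw.png')[y0:y1,x0:x1]
    cv2.imwrite('pics/'+out+'.png',cv2.resize(im,None,fx=s,fy=s,interpolation=cv2.INTER_CUBIC))
def cam(name,obs=None):
    c=get_calibration(name); K=np.array([[c['fx'],0,c['cx']],[0,c['fy'],c['cy']],[0,0,1]]);d=np.array([c['k1'],0,0,0,0])
    if 'rvec' in c:
        R=cv2.Rodrigues(np.array(c['rvec'],float))[0];t=np.array(c['tvec'],float).reshape(3)
    else:
        o=obs or get_obs(); T=np.eye(4);T[:3,:3]=Rn.from_euler('xyz',o['tcp_rot'],degrees=True).as_matrix();T[:3,3]=o['ee_pos']
        M=np.linalg.inv(T@np.array(c['tool_from_camera']));R=M[:3,:3];t=M[:3,3]
    return K,d,R,t
def w(name,px,z,obs=None):
    K,d,R,t=cam(name,obs); px=np.array(px,float).reshape(-1,1,2)
    n=cv2.undistortPoints(px,K,d).reshape(-1,2); r=np.c_[n,np.ones(len(n))]@R; C=-R.T@t
    return C+r*((np.broadcast_to(z,len(n))-C[2])/r[:,2])[:,None]
def proj(name,P,obs=None):
    K,d,R,t=cam(name,obs); return cv2.projectPoints(np.array(P,float).reshape(-1,1,3),cv2.Rodrigues(R)[0],t,K,d)[0].reshape(-1,2)
E
python3 - <<'E'
from h import *
print(get_obs())
a=save('top','t0');b=save('scene','s0');c=save('wrist','w0')
for n in('top','scene'):
    K,d,R,t=cam(n);print(n,K[0,0],d[0],-R.T@t,R[2])
cv2.imwrite('pics/t0.png',a[:,:,::-1]);cv2.imwrite('pics/s0.png',b[:,:,::-1])
E
```

```text
{'time': 0.0, 'q': array([-7.43694820e+01,  5.01088233e+00,  1.00330109e+01,  9.50991324e+01,
       -1.72428723e-03,  8.99993794e+01]), 'qd': array([-0.04101766,  0.0387807 ,  0.16016417, -0.07728284,  0.06881737,
       -0.09258435]), 'joint_efforts': array([ 1.95059176e-03, -5.20400262e+01,  4.64795959e+01,  1.68499374e-02,
        1.86722568e-04, -4.01378003e-06]), 'ee_pos': array([ 0.1481164 , -0.52943631,  0.23057223]), 'tcp_rot': array([-1.79922996e+02,  1.72345158e-03,  1.56311410e+01]), 'wrist_force': array([ 0.31659162, -0.09591203,  0.6436264 ]), 'torque': array([0.00606292, 0.01618512, 0.0085184 ]), 'grasp_force': 0.0, 'opening': 0.08532336708996827}
top 448.1853785356206 -0.0970380543845057 [0.46782833 0.09434744 1.22075446] [ 0.07626356  0.01117195 -0.9970251 ]
scene 469.02280461467547 0.01739797754622451 [ 1.10402265 -0.14861463  1.11753321] [-0.46535065  0.21196098 -0.85937263]
```

View pics/t0.png

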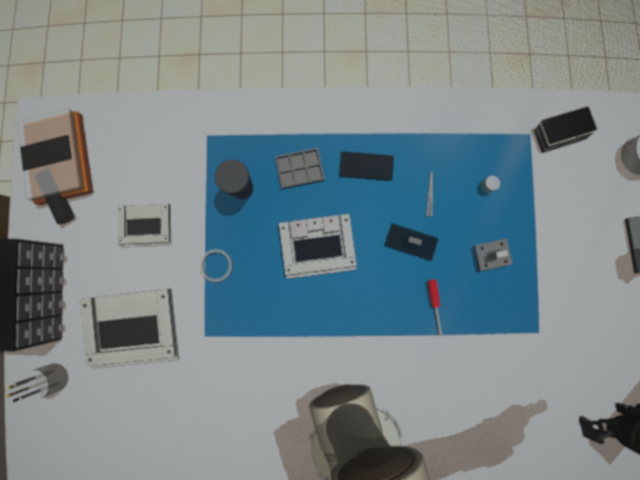

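View pics/s0.png

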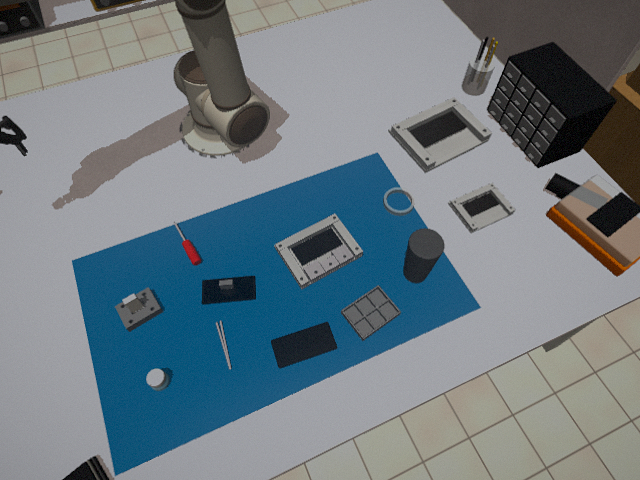

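Top view candidates:
- **Jigs:** small at (145,225), middle at (318,245), large at (130,327). I choose the middle one; at 71 px it matches 190 mm.
- **Screens:** (411,241) has the grip. The old phone is at (367,166) and there is a black box at (565,128). I choose the first.
- **Stand and spacer:** (493,255).

Next is a close crop to check this.

```bash
python3 - <<'E'
from h import *
crop('t0','t0c',270,200,450,290,4.4)
print(w('top',[[318,245],[411,241],[493,255]],[.03,.01,.03]))
im=cv2.imread('pics/s0_raw.png')
E
```

```text
[[ 0.54352574  0.0966963   0.03      ]
 [ 0.55366177 -0.15581032  0.01      ]
 [ 0.51272291 -0.37369683  0.03      ]]
```

View pics/t0c.png

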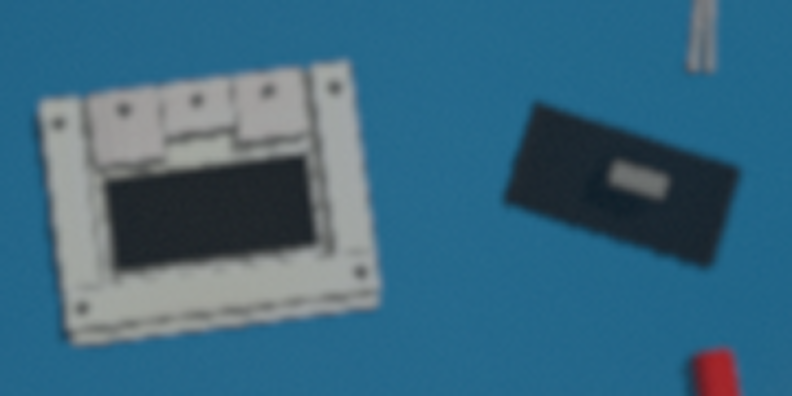

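The crop confirms the choices. The middle jig has its stops towards image-up (+x), and the centre stop is the shortest, so it is the wide one. The screen carries the grip at crop (639,180). Next I measure coarse poses.

```bash
python3 - <<'E'
from h import *
def fit(M,P):
    M=np.array(M,float);P=P[:,:2];a=M-M.mean(0);b=P-P.mean(0)
    th=np.arctan2((a[:,0]*b[:,1]-a[:,1]*b[:,0]).sum(),(a*b).sum());R=np.array([[np.cos(th),-np.sin(th)],[np.sin(th),np.cos(th)]])
    o=P.mean(0)-R@M.mean(0);print('origin',o,'yaw',np.degrees(th),'res mm',((M@R.T+o-P)*1000).round(1).tolist())
f=lambda L:np.array(L)/4.4+np.array([270,200])-.35
print('jig');fit([[.08,.095],[.08,-.095],[-.07,-.095],[-.07,.095]],w('top',f([[40,100],[348,62],[378,290],[68,330]]),.03))
print('screen');fit([[.033,.068],[.033,-.068],[-.033,-.068],[-.033,.068]],w('top',f([[537,102],[740,168],[712,268],[503,203]]),.009))
print(w('top',f([[639,177]]),.051))
c=get_calibration('wrist');print(np.round(c['tool_from_camera'],3),c['fx'],c['cx'],c['cy'])
E
```

```text
jig
origin [0.54132181 0.09868965] yaw 6.768352848050381 res mm [[4.6, 1.1], [5.3, 0.0], [-5.1, -1.4], [-4.7, 0.2]]
screen
origin [ 0.55173481 -0.15677493] yaw -18.175514650548422 res mm [[0.6, 1.9], [0.1, -1.8], [-0.9, -0.3], [0.3, 0.2]]
[[ 0.55362643 -0.15765172  0.051     ]]
[[ 0.    -0.962 -0.275  0.069]
 [ 1.    -0.     0.     0.   ]
 [-0.    -0.275  0.962 -0.144]
 [ 0.     0.     0.     1.   ]] 396.4457850833905 314.9187116056538 239.81439536633377
```

servo_tool --pt "3 2.7 0.2 0.08" --pt "6 5.4 0.4 0.16" --pt "9 8.1 0.6 0.24" --pt "12 10.8 0.8 0.32" --pt "15 13.5 1 0.4" --pt "18 16.3 1.2 0.48" --pt "21 19 1.4 0.56" --pt "24 22 1.6 0.64" --pt "27 25 1.8 0.72" --pt "30 28 2 0.8" --pt "33 31 2 0.88" --pt "36 34 2 0.96" --pt "39 36.5 2 0.98" --pt "40.4 37.3 2 0.98" --pt "40.4 37.3 2 0.98" --pt "40.4 37.3 2 0.98" --pt "40.4 37.3 2 0.98" --claw 0

```text
time: 1.57
ee_pos: [0.5517, -0.1569, 0.2511]
tcp_rot: [-180.0, 0.0, 71.8]
wrist_force: [-0.6, -0.0, 1.1]
opening: 0.0851
grasp_force: 0.0
```

```bash
python3 - <<'E'
from h import *
o=get_obs();print(o['time'],o['ee_pos'],o['tcp_rot'],o['qd'].round(1))
save('wrist','w1');crop('w1','w1',0,0,640,480,1.25)
print(proj('wrist',[[.5536,-.1577,.051],[.552,-.157,0]],o))
E
```

```text
1.5667 [ 0.55172196 -0.1569476   0.25107305] [-1.79958418e+02  1.59978932e-02  7.17710544e+01] [-1.1 -0.8 -0.2  0.   0.   0.1]
[[317.46153789 208.53512376]
 [315.41948148 198.25286455]]
```

View pics/w1.png

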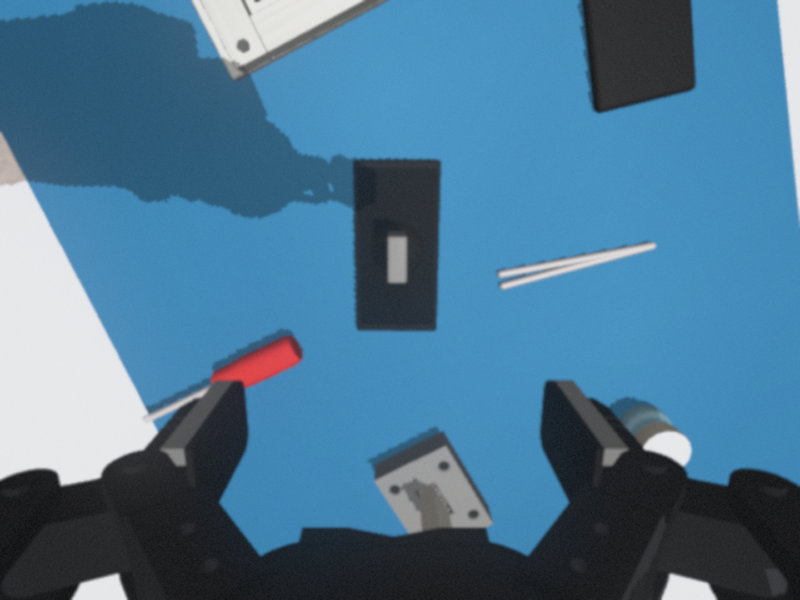

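The grip top is at (397,259) in the view, raw (318,207.6). That is within 1 mm of the top-camera estimate, and the yaw is aligned. Now I descend and grip.

servo_tool --pt "0.1 0 -3" --pt "0.1 0 -6" --pt "0.1 0 -9" --pt "0.1 0 -12" --pt "0.1 0 -15" --pt "0.1 0 -18" --pt "0.1 0 -20" --pt "0.1 0 -21.5" --pt "0.1 0 -22.3" --pt "0.1 0 -22.7" --pt "0.1 0 -22.7" --pt "0.1 0 -22.7" --pt "0.1 0 -22.7"

```text
validation failed for argument at $.mo...
```

servo_tool --pt "0.1 0 -3 0" --pt "0.1 0 -6 0" --pt "0.1 0 -9 0" --pt "0.1 0 -12 0" --pt "0.1 0 -15 0" --pt "0.1 0 -18 0" --pt "0.1 0 -20 0" --pt "0.1 0 -21.5 0" --pt "0.1 0 -22.3 0" --pt "0.1 0 -22.7 0" --pt "0.1 0 -22.7 0" --pt "0.1 0 -22.7 0"

```text
time: 2.62
ee_pos: [0.5535, -0.1572, 0.0255]
tcp_rot: [179.9, -0.0, 71.7]
wrist_force: [-0.0, 0.6, 0.4]
opening: 0.0851
grasp_force: 0.0
```

servo_tool --pt "0 0 0 0" --pt "0 0 0 0" --pt "0 0 0 0" --pt "0 0 0 0" --pt "0 0 0 0" --pt "0 0 0 0" --pt "0 0 0 0" --pt "0 0 0 0" --pt "0 0 0 0" --pt "0 0 0 0" --claw 1 --force 40

```text
time: 3.45
ee_pos: [0.5533, -0.1567, 0.0244]
tcp_rot: [180.0, -0.0, 71.8]
wrist_force: [-0.1, 0.9, 2.5]
opening: 0.0133
grasp_force: 41.5
```

Gripped; the opening is 13.3 mm. I lift the screen and turn so the wrist camera sees the jig past it.

servo_tool --pt "0 0 1 0" --pt "0 0 3 0" --pt "0 0 5 0" --pt "0 0 8 0" --pt "-0.5 2 11 -0.1" --pt "-1 4.5 14 -0.2" --pt "-2 7 17 -0.3" --pt "-3 9.5 20 -0.4" --pt "-4 12 22 -0.5" --pt "-5 14.5 22.6 -0.6" --pt "-6 17 22.6 -0.7" --pt "-7 19.5 22.6 -0.8" --pt "-7.8 22 22.6 -0.9" --pt "-7.8 24 22.6 -1.0" --pt "-7.8 24.7 22.6 -1.1" --pt "-7.8 24.7 22.6 -1.134" --pt "-7.8 24.7 22.6 -1.134" --pt "-7.8 24.7 22.6 -1.134" --pt "-7.8 24.7 22.6 -1.134" --pt "-7.8 24.7 22.6 -1.134"

```text
time: 5.12
ee_pos: [0.4778, 0.0719, 0.2503]
tcp_rot: [-179.2, 0.0, 8.1]
wrist_force: [0.3, -0.1, -1.4]
opening: 0.0135
grasp_force: 41.0
```

```bash
python3 - <<'E'
from h import *
o=get_obs();print(o['time'],o['ee_pos'],o['tcp_rot'],o['qd'].round(1),o['wrist_force'],o['opening'])
save('wrist','w2');crop('w2','w2',0,0,640,480,1.25)
E
```

```text
5.1167 [0.47777062 0.07187282 0.25033364] [-1.79224828e+02  1.46130883e-02  8.13092776e+00] [ 0.4  0.1  0.  -0.1 -0.  -0.1] [ 0.32409688 -0.09284849 -1.42077894] 0.01348057344083142
```

View pics/w2.png

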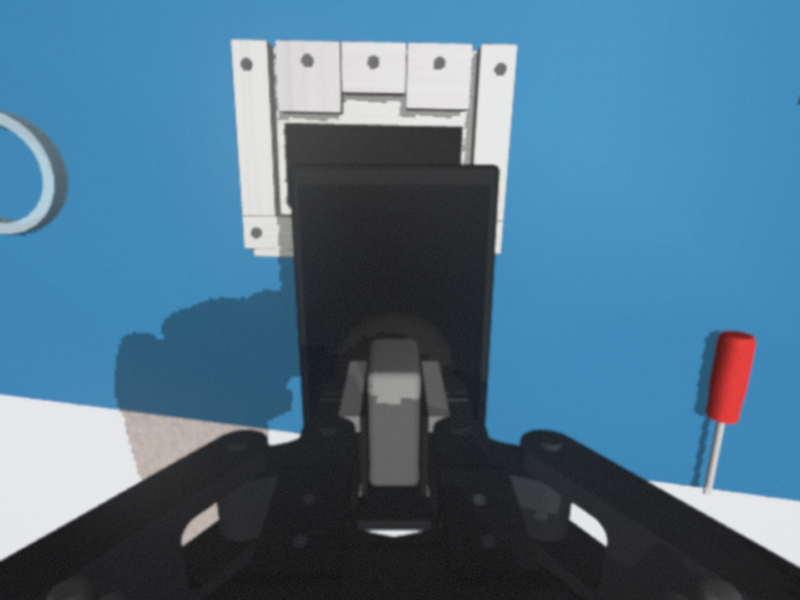

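The view shows the jig past the held screen: stop faces around rows 93–113, wide stop at (374,94). I enlarge that part for accurate edges.

```bash
python3 - <<'E'
from h import *
crop('w2','w2c',175,20,425,207,3.2)
E
```

```text
(no output)
```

View pics/w2c.png

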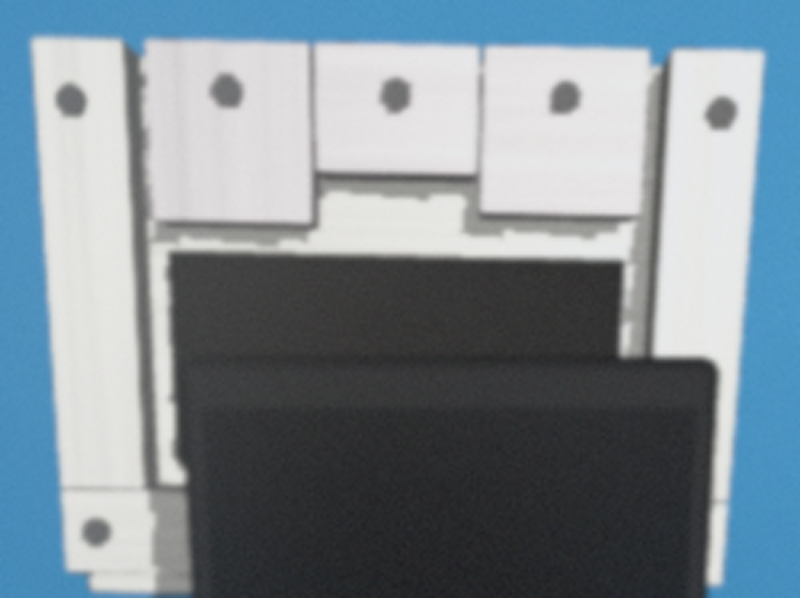

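```bash
cat >> h.py <<'E'
def fit(M,P):
    M=np.array(M,float);P=P[:,:2];a=M-M.mean(0);b=P-P.mean(0)
    th=np.arctan2((a[:,0]*b[:,1]-a[:,1]*b[:,0]).sum(),(a*b).sum());R=np.array([[np.cos(th),-np.sin(th)],[np.sin(th),np.cos(th)]])
    o=P.mean(0)-R@M.mean(0);print('origin',o.round(4),'yaw',np.degrees(th).round(2),'res mm',((M@R.T+o-P)@R*1000).round(1).tolist());return o,th
E
python3 - <<'E'
from h import *
o=dict(ee_pos=[0.47777062,0.07187282,0.25033364],tcp_rot=[-179.2248,.0146,8.1309])
f=lambda L:(np.array(L)+.5)/3.2-.5+np.array([175,20])
a=.0215
M=[[.08,.044+a],[.08,.044-a],[.036,.044+a],[.036,.044-a],[.08,a],[.08,-a],[.049,a],[.049,-a],[.08,-.044+a],[.08,-.044-a],[.0395,-.044+a],[.0395,-.044-a],[-.036,.095],[-.036,.071],[.08,.071],[.08,-.071],[.08,.095],[.08,-.095]]
P=[[145,39],[309,43],[154,220],[313,224],[315,43],[478,47],[319,173],[478,176],[484,47],[648,50],[482,213],[637,216],[62,487],[150,487],[125,40],[668,50],[33,38],[763,51]]
fit(M,w('wrist',f(P),.03,o))
o2=dict(o);o2['tcp_rot']=[-180,0,8.13];fit(M,w('wrist',f(P),.03,o2))
# top camera recheck without the bottom edge
g=lambda L:np.array(L)/4.4+np.array([270,200])-.35
fit([[.08,.095],[.08,-.095]],w('top',g([[40,100],[348,62]]),.03))
ob=dict(ee_pos=[.55172,-.15695,.25107],tcp_rot=[-179.958,.016,71.771])
print('grip',w('wrist',[[318,207.6]],.051,ob))
print(get_obs()['tcp_rot'])
E
```

```text
origin [0.538  0.0983] yaw 7.09 res mm [[-0.2, 0.0], [0.0, -0.4], [-0.3, 0.2], [-0.1, 0.1], [0.0, 0.1], [0.3, -0.6], [0.2, 0.8], [0.2, 0.2], [0.3, -0.0], [0.3, -0.6], [-0.1, 0.5], [-0.0, -1.0], [-0.5, 0.1], [-1.0, 1.2], [0.2, 0.3], [0.3, -0.9], [0.1, 0.4], [0.2, -0.4]]
origin [0.5385 0.0951] yaw 7.17 res mm [[-0.0, 0.1], [0.1, -0.5], [-0.3, 0.3], [-0.0, -0.0], [0.1, 0.1], [0.3, -0.7], [0.2, 0.7], [0.2, 0.0], [0.3, -0.1], [0.3, -0.6], [-0.1, 0.3], [0.0, -1.1], [-0.8, 0.3], [-1.2, 1.2], [0.3, 0.5], [0.2, -0.9], [0.3, 0.7], [0.1, -0.3]]
origin [0.5364 0.0983] yaw 6.6 res mm [[-0.0, 0.6], [0.0, -0.6]]
grip [[ 0.55453621 -0.15707088  0.051     ]]
[-1.79224677e+02  1.80225644e-02  8.15237653e+00]
```

The fit is good (residuals under 1 mm): jig origin (0.538, 0.0983), yaw 7.1°. I turn and go over the nest, aiming at jig x = -1.5 mm.

servo_tool --pt "0.5 0.2 0 0.1" --pt "1 0.4 0 0.2" --pt "1.5 0.7 0 0.3" --pt "2 0.9 0 0.4" --pt "2.5 1.1 0 0.5" --pt "3 1.3 0 0.6" --pt "3.5 1.6 0 0.7" --pt "4 1.8 0 0.8" --pt "4.5 2 0 0.9" --pt "5 2.2 0 1.0" --pt "5.4 2.4 0 1.1" --pt "5.87 2.62 -1 1.2" --pt "5.87 2.62 -3 1.3" --pt "5.87 2.62 -5 1.4" --pt "5.87 2.62 -7 1.5" --pt "5.87 2.62 -9 1.553" --pt "5.87 2.62 -10.5 1.553" --pt "5.87 2.62 -10.5 1.553" --pt "5.87 2.62 -10.5 1.553" --pt "5.87 2.62 -10.5 1.553"

```text
time: 6.83
ee_pos: [0.5368, 0.0986, 0.1464]
tcp_rot: [-179.3, 0.0, 97.2]
wrist_force: [1.0, -0.2, -1.2]
opening: 0.0134
grasp_force: 41.0
```

servo_tool --pt "0 -0.05 -2.5 0" --pt "0 -0.05 -5 0" --pt "0 -0.05 -7 0" --pt "0 -0.05 -8 0" --pt "0 -0.05 -8.5 0" --pt "0 -0.05 -8.9 0" --pt "0 -0.05 -9.2 0" --pt "0 -0.05 -9.4 0" --pt "0 -0.05 -9.5 0" --pt "0 -0.05 -9.6 0" --pt "0 -0.05 -9.6 0" --pt "0 -0.05 -9.6 0"

```text
time: 7.83
ee_pos: [0.5368, 0.0982, 0.0498]
tcp_rot: [-179.3, 0.0, 97.2]
wrist_force: [0.1, 1.4, 0.4]
opening: 0.0134
grasp_force: 41.3
```

```bash
python3 - <<'E'
from h import *
o=get_obs();print(o['time'],o['ee_pos'].round(4),o['tcp_rot'].round(2),o['wrist_force'].round(1),o['torque'].round(2))
E
```

```text
7.8333 [0.5368 0.0982 0.0498] [-1.7927e+02  1.0000e-02  9.7200e+01] [0.1 1.4 0.4] [-0.03 -0.13  0.01]
```

Contact felt at the expected height, so I release, then rise.

servo_tool --pt "0 0 0 0" --pt "0 0 0 0" --pt "0 0 0 0" --pt "0 0 0 0" --pt "0 0 0 0" --pt "0 0 0 0" --pt "0 0 2 0" --pt "0 0 5 0" --pt "0 0 8 0" --pt "0 0 12 0" --pt "-2 -1 15 -0.1" --pt "-4 -2 18 -0.2" --pt "-6 -3 20 -0.3" --pt "-6 -3 20 -0.4" --pt "-6 -3 20 -0.5" --pt "-6 -3 20 -0.6" --pt "-6 -3 20 -0.7" --pt "-6 -3 20 -0.8" --pt "-6 -3 20 -0.9" --pt "-6 -3 20 -1.0" --claw 0

```text
time: 9.5
ee_pos: [0.4764, 0.0681, 0.2493]
tcp_rot: [-179.2, 0.0, 39.6]
wrist_force: [0.5, -0.2, -0.1]
opening: 0.0852
grasp_force: 0.0
```

servo_tool --pt "0 1 0 -0.12" --pt "0 2 0 -0.24" --pt "0 3 0 -0.36" --pt "0 3 0 -0.48" --pt "0 3 0 -0.57" --pt "0 3 0 -0.57" --pt "0 3 0 -0.57" --pt "0 3 0 -0.57"

```text
time: 10.17
ee_pos: [0.4791, 0.0803, 0.2493]
tcp_rot: [-178.5, 0.0, 8.7]
wrist_force: [1.4, -0.7, 1.4]
opening: 0.0854
grasp_force: 0.0
```

```bash
python3 - <<'E'
from h import *
o=get_obs();print(o['time'],o['ee_pos'],o['tcp_rot'],o['qd'].round(1))
save('wrist','w3');
p=proj('wrist',[[.538,.0983,.034]],o)[0];print(p)
x0=int(p[0]-130);y0=max(0,int(p[1]-100));print(x0,y0)
crop('w3','w3',x0,y0,x0+260,y0+190,3)
E
```

```text
10.1667 [0.4791094  0.08030285 0.2493179 ] [-1.78450486e+02  1.77178441e-02  8.66175548e+00] [ 0.4  0.1  0.  -0.   0.1 -0. ]
[311.23254404 136.53520891]
181 36
```

View pics/w3.png

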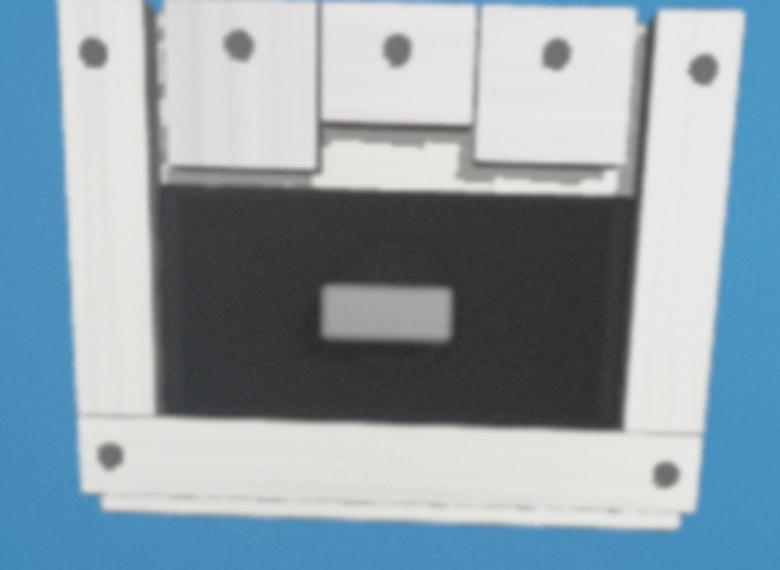

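The screen lies in the nest, square, with an open gap in front of the centre (wide) stop at crop (395,160). Next I measure the gap, check the arm's state and locate the stand.

```bash
python3 - <<'E'
from h import *
o=get_obs();print(o['q'].round(2),o['ee_pos'],o['tcp_rot'])
f=lambda L:(np.array(L)+.5)/3-.5+np.array([181,36])
a=.0215
M=[[.036,.044+a],[.036,.044-a],[.049,a],[.049,-a],[.0395,-.044+a],[.0395,-.044-a],[-.036,.095],[-.036,-.095],[-.036,.071]]
P=[[168,166],[316,168],[322,122],[471,125],[475,160],[626,163],[80,414],[700,433],[158,414]]
og,th=fit(M,w('wrist',f(P),.03,o))
R=np.array([[np.cos(th),-np.sin(th)],[np.sin(th),np.cos(th)]])
q=(w('wrist',f([[162,184],[632,196],[395,190]]),.034,o)[:,:2]-og)@R;print('screen +x edge/corners',q*1000)
print('grip',(w('wrist',f([[387,313]]),.076,o)[:,:2]-og)@R*1000)
crop('t0','t0d',460,225,530,285,8)
E
```

```text
[  8.62  -3.36   3.65  97.03   1.55 179.95] [0.4790889  0.08045994 0.24932341] [-1.78448263e+02  1.62696498e-02  8.67783489e+00]
origin [0.5384 0.0985] yaw 7.11 res mm [[0.4, 0.1], [-0.2, -0.3], [0.5, 0.3], [0.3, -0.4], [-0.0, 0.2], [-0.2, 0.1], [0.0, 0.6], [-0.0, -1.1], [-0.7, 0.5]]
screen +x edge/corners [[ 30.46314369  66.43026281]
 [ 30.69610768 -67.40121773]
 [ 30.61051337  -0.16018871]]
grip [[-1.97484581 -0.32347293]]
```

View pics/t0d.png

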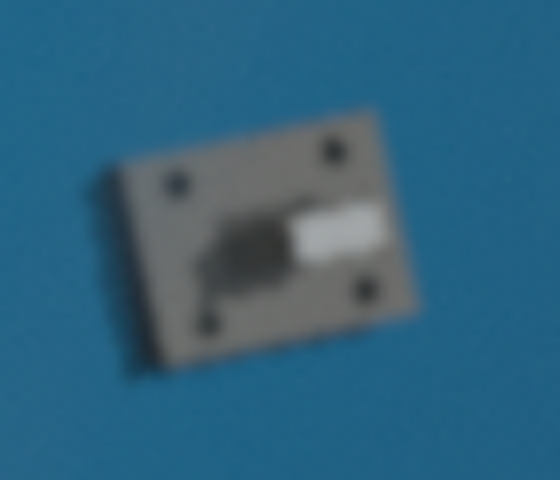

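```bash
python3 - <<'E'
from h import *
g=lambda L:np.array(L)/8+np.array([460,225])-.45
fit([[.035,.045],[.035,-.045],[-.035,-.045],[-.035,.045]],w('top',g([[120,165],[378,108],[422,312],[165,368]]),.025))
print(w('top',g([[338,233]]),.08))
E
```

```text
origin [ 0.5148 -0.3772] yaw 11.15 res mm [[0.3, -0.9], [-0.4, 1.4], [0.0, 0.5], [0.1, -1.0]]
[[ 0.51401409 -0.37753722  0.08      ]]
```

servo_tool --pt "0.2 -2.5 0 0.12" --pt "0.4 -5 0 0.24" --pt "0.6 -7.5 0 0.36" --pt "0.8 -10 0 0.48" --pt "1 -12.5 0 0.6" --pt "1.2 -15 0 0.72" --pt "1.4 -17.5 0 0.84" --pt "1.6 -20 0 0.96" --pt "1.8 -22.5 0 1.08" --pt "2 -25 0 1.2" --pt "2.2 -27.5 0 1.32" --pt "2.4 -30 0 1.44" --pt "2.6 -32.5 0 1.56" --pt "2.8 -35 0 1.68" --pt "3 -37.5 0 1.8" --pt "3.2 -40 0 1.92" --pt "3.4 -42.5 0 2.04" --pt "3.5 -44.5 0 2.16" --pt "3.5 -45.8 0 2.28" --pt "3.5 -45.8 0 2.4"

```text
time: 11.88
ee_pos: [0.5141, -0.3797, 0.2482]
tcp_rot: [-178.4, -0.0, 146.4]
wrist_force: [-0.6, -0.2, -0.2]
opening: 0.085
grasp_force: 0.0
```

servo_tool --pt "0 0 0 0.12" --pt "0 0 0 0.24" --pt "0 0 0 0.36" --pt "0 0 0 0.48" --pt "0 0 0 0.6" --pt "0 0 0 0.72" --pt "0 0 0 0.782" --pt "0 0 0 0.782" --pt "0 0 0 0.782"

```text
time: 12.63
ee_pos: [0.5144, -0.3774, 0.2492]
tcp_rot: [-178.5, 0.0, -169.1]
wrist_force: [0.6, -0.9, -0.4]
opening: 0.0853
grasp_force: 0.0
```

```bash
python3 - <<'E'
from h import *
o=get_obs();print(o['time'],o['ee_pos'],o['tcp_rot'],o['q'].round(1))
save('wrist','w4')
p=proj('wrist',[[.514,-.3775,.08],[.5148,-.3772,.025]],o);print(p)
x0=int(p[0,0]-80);y0=int(p[0,1]-70);print(x0,y0)
crop('w4','w4',x0,y0,x0+160,y0+120,5)
E
```

```text
12.6333 [ 0.51435835 -0.37740259  0.24919963] [-1.78451885e+02  9.67448315e-03 -1.69126297e+02] [-35.8  17.   25.9  97.8  -1.1 -46.7]
[[320.76155387 216.09113816]
 [321.66902915 204.18369164]]
240 146
```

View pics/w4.png

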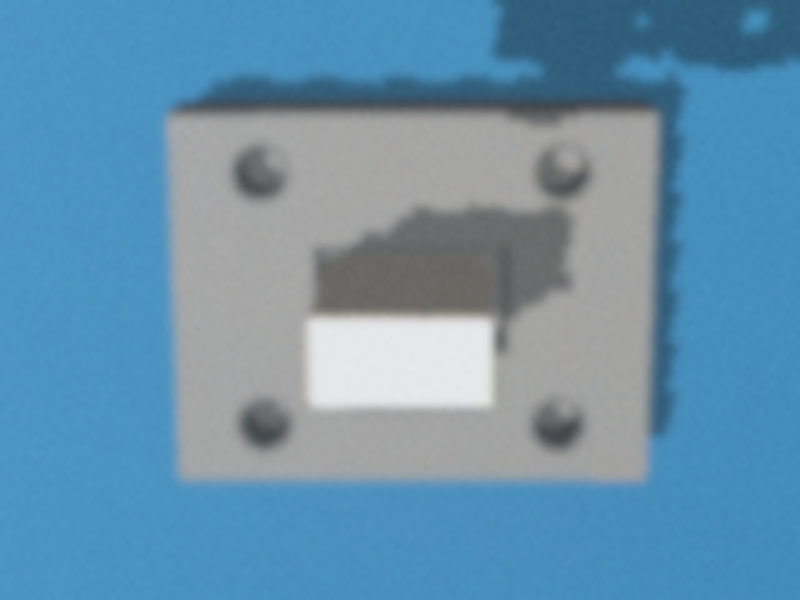

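The spacer top is at crop (307–493, 315–408), square to the gripper.

```bash
python3 - <<'E'
from h import *
o=get_obs()
f=lambda L:(np.array(L)+.5)/5-.5+np.array([240,146])
p=w('wrist',f([[307,316],[493,315],[493,407],[308,408],[400,361.5]]),.08,o)
print(p,np.linalg.norm(np.diff(p,axis=0),axis=1)); R=Rn.from_euler('xyz',o['tcp_rot'],degrees=True).as_matrix()
print('tool z',R[:,2],'tool y',R[:,1])
E
```

```text
[[ 0.51115393 -0.39426574  0.08      ]
 [ 0.50521264 -0.3650121   0.08      ]
 [ 0.52009112 -0.36190833  0.08      ]
 [ 0.52612099 -0.39138194  0.08      ]
 [ 0.51559874 -0.37817125  0.08      ]] [0.02985086 0.01519876 0.03008409 0.01688905]
tool z [ 0.00526936 -0.02642091 -0.99963702] tool y [-0.18820117  0.98176093 -0.0269405 ]
```

servo_tool --pt "0.12 -0.1 -3 0.01" --pt "0.12 -0.1 -6 0.01" --pt "0.12 -0.1 -9 0.01" --pt "0.12 -0.1 -12 0.01" --pt "0.12 -0.1 -15 0.01" --pt "0.12 -0.1 -17.5 0.01" --pt "0.12 -0.1 -19.2 0.01" --pt "0.12 -0.1 -20 0.01" --pt "0.12 -0.1 -20.4 0.01" --pt "0.12 -0.1 -20.4 0.01" --pt "0.12 -0.1 -20.4 0.01"

```text
time: 13.6
ee_pos: [0.5159, -0.379, 0.0466]
tcp_rot: [-178.4, 0.1, -168.5]
wrist_force: [-0.4, -0.8, 0.8]
opening: 0.0856
grasp_force: 0.0
```

servo_tool --pt "0 0 0 0" --pt "0 0 0 0" --pt "0 0 0 0" --pt "0 0 0 0" --pt "0 0 0 0" --pt "0 0 0 0" --pt "0 0 0 0" --pt "0 0 0 0" --pt "0 0 0 0" --pt "0 0 0 0" --claw 1 --force 25

```text
time: 14.43
ee_pos: [0.5155, -0.3788, 0.0457]
tcp_rot: [-178.4, 0.0, -168.5]
wrist_force: [-0.2, 0.9, 5.3]
opening: 0.0296
grasp_force: 27.9
```

```bash
python3 - <<'E'
from h import *
o=get_obs();print(o['time'],o['ee_pos'],o['tcp_rot'],o['wrist_force'],o['torque'])
E
```

```text
14.4333 [ 0.51552407 -0.37882968  0.04571902] [-1.78419753e+02  4.53383980e-02 -1.68452590e+02] [-0.20537298  0.85626977  5.2563963 ] [ 0.18712206  0.08147549 -0.03131171]
```

servo_tool --pt "0 0 1 0" --pt "0 0 3 0" --pt "0 0 6 0" --pt "0 0 9 0" --pt "0.3 2.5 12 -0.02" --pt "0.7 5.5 14 -0.04" --pt "1.1 9 14 -0.06" --pt "1.5 12.5 14 -0.078" --pt "2 16 14 -0.078" --pt "2.5 19.5 14 -0.078" --pt "3 23 14 -0.078" --pt "3.5 26.5 14 -0.078" --pt "4 30 14 -0.078" --pt "4.5 33.5 14 -0.078" --pt "5 37 14 -0.078" --pt "5.5 40.5 14 -0.078" --pt "6 44 14 -0.078" --pt "6.22 46.8 14 -0.078" --pt "6.22 48.2 14 -0.078" --pt "6.22 48.2 14 -0.078"

```text
time: 16.1
ee_pos: [0.5773, 0.1058, 0.1851]
tcp_rot: [-178.5, -0.0, -172.7]
wrist_force: [-0.1, -0.8, -0.5]
opening: 0.0297
grasp_force: 25.2
```

servo_tool --pt "0 0 0 0" --pt "0 0 -2 0" --pt "0 0 -4 0" --pt "0 0 -6 0" --pt "0 0 -7.5 0" --pt "0 0 -8.5 0" --pt "0 0 -9 0" --pt "0 0 -9 0" --pt "0 0 -9 0"

```text
time: 16.85
ee_pos: [0.5778, 0.1028, 0.096]
tcp_rot: [-178.4, 0.1, -173.0]
wrist_force: [-0.4, 0.2, -1.9]
opening: 0.03
grasp_force: 25.2
```

```bash
python3 - <<'E'
from h import *
o=get_obs();print(o['time'],o['ee_pos'],o['tcp_rot'],o['wrist_force'],o['q'].round(1))
save('wrist','w5');save('scene','s5')
p=proj('wrist',[[.5777,.1033,.03]],o)[0];print(p)
print(proj('scene',[[.5777,.1033,.03]]))
x0=int(np.clip(p[0]-133,0,374));y0=int(np.clip(p[1]-100,0,280));print(x0,y0)
crop('w5','a',x0,y0,x0+266,y0+200,2)
crop('s5','b',270,200,403,300,4)
a=cv2.imread('pics/a.png');b=cv2.imread('pics/b.png')[:,:266]
b=cv2.imread('pics/b.png');b=b[:400,130:398]
cv2.imwrite('pics/w5.png',np.hstack([a,b]))
print(a.shape,b.shape)
E
```

```text
16.85 [0.57779929 0.10277382 0.09604036] [-1.78444445e+02  5.63507618e-02 -1.72961865e+02] [-0.3845109   0.19791254 -1.93719943] [10.8  9.5  0.1 80.7 -1.6  3.8]
[319.41563483 257.06957259]
[[324.67162454 254.94687981]]
186 157
(400, 532, 3) (400, 268, 3)
```

View pics/w5.png

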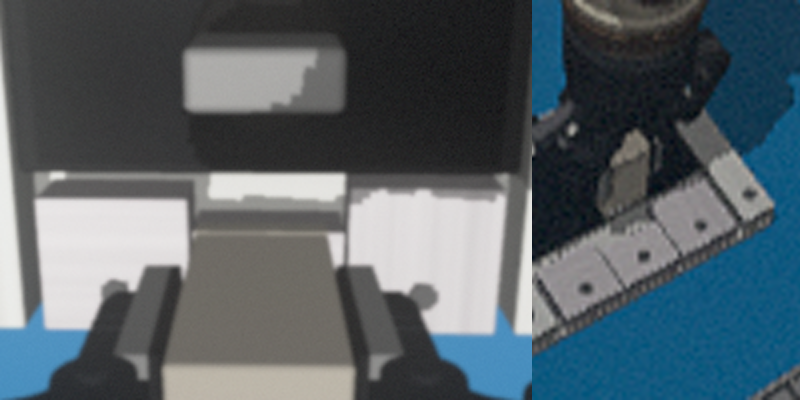

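```bash
python3 - <<'E'
from h import *
o=get_obs();th=np.radians(7.1);R=np.array([[np.cos(th),-np.sin(th)],[np.sin(th),np.cos(th)]])
def J(x,y,z): return [*(np.array([.5382,.0984])+R@[x/1000,y/1000]),z]
zf=.0603
for n,P in dict(foot=[J(34.55,15,zf),J(34.55,-15,zf)],taper=[J(32.3,15,zf+.012),J(32.3,-15,zf+.012)],top=[J(32.3,15,zf+.07),J(32.3,-15,zf+.07)],scr=[J(30.6,21,.034),J(30.6,-21,.034)],stop=[J(49,21.5,.03),J(49,-21.5,.03)],narrow=[J(36,65.5,.03),J(36,22.5,.03)]).items():
    print(n,((proj('wrist',P,o)-[186,157])*2).round(0).tolist())
E
```

```text
foot [[326.0, 218.0], [201.0, 217.0]]
taper [[329.0, 227.0], [196.0, 225.0]]
top [[352.0, 359.0], [158.0, 356.0]]
scr [[343.0, 171.0], [188.0, 170.0]]
stop [[342.0, 230.0], [190.0, 228.0]]
narrow [[504.0, 187.0], [347.0, 186.0]]
```

The screen edge (row 171) and stops match the prediction, and the spacer sits about 1 mm too far towards +x. I shift it -0.8 mm and lower it into the gap slowly.

servo_tool --pt "-0.08 0.02 -0.5 0" --pt "-0.08 0.02 -1.2 0" --pt "-0.08 0.02 -1.9 0" --pt "-0.08 0.02 -2.5 0" --pt "-0.08 0.02 -3 0" --pt "-0.08 0.02 -3.4 0" --pt "-0.08 0.02 -3.8 0" --pt "-0.08 0.02 -4.2 0" --pt "-0.08 0.02 -4.5 0" --pt "-0.08 0.02 -4.7 0" --pt "-0.08 0.02 -4.8 0" --pt "-0.08 0.02 -4.8 0"

```text
time: 17.95
ee_pos: [0.5767, 0.1035, 0.0471]
tcp_rot: [-178.4, 0.0, -172.9]
wrist_force: [-0.7, -0.4, 0.4]
opening: 0.03
grasp_force: 25.2
```

servo_tool --pt "0 0 -0.05 0" --pt "0 0 -0.1 0" --pt "0 0 -0.15 0" --pt "0 0 -0.15 0" --pt "0 0 -0.15 0"

```text
time: 18.37
ee_pos: [0.5769, 0.1035, 0.046]
tcp_rot: [-178.4, 0.0, -172.9]
wrist_force: [-0.1, 0.2, 1.3]
opening: 0.0294
grasp_force: 25.4
```

servo_tool --pt "0 0 0 0" --pt "0 0 0 0" --pt "0 0 0 0" --pt "0 0 0 0" --pt "0 0 0 0" --pt "0 0 0 0" --pt "0 0 0 0" --pt "0 0 2 0" --pt "0 0 5 0" --pt "0 0 8 0" --pt "0 0 11 0" --pt "-2 -0.3 14 0" --pt "-4.07 -0.56 14 0" --pt "-4.07 -0.56 14 0" --pt "-4.07 -0.56 14 0" --pt "-4.07 -0.56 14 0" --claw 0

```text
time: 19.7
ee_pos: [0.5362, 0.0979, 0.1852]
tcp_rot: [-178.4, 0.0, -172.9]
wrist_force: [0.3, 0.5, -0.3]
opening: 0.0856
grasp_force: 0.0
```

```bash
python3 - <<'E'
from h import *
o=get_obs();print(o['time'],o['ee_pos'],o['tcp_rot'],o['wrist_force'])
save('wrist','w6');save('scene','s6')
th=np.radians(7.1);R=np.array([[np.cos(th),-np.sin(th)],[np.sin(th),np.cos(th)]])
def J(x,y,z): return [*(np.array([.5382,.0984])+R@[x/1000,y/1000]),z]
P=[J(32.5,15,.08),J(32.5,-15,.08),J(47.5,15,.08),J(47.5,-15,.08),J(-2,0,.076),J(30.6,60,.034)]
print(proj('wrist',P,o).round(1).tolist());print(proj('scene',P).round(1).tolist())
p=proj('wrist',P[:1],o)[0];x0=186;y0=int(np.clip(p[1]-120,0,280));print(y0)
crop('w6','a',x0,y0,x0+266,y0+200,2);crop('s6','b',290,210,357,310,4)
cv2.imwrite('pics/w6.png',np.hstack([cv2.imread('pics/a.png'),cv2.imread('pics/b.png')]))
E
```

```text
19.7 [0.5362488  0.09791072 0.18523121] [-1.78443906e+02  2.51046476e-03 -1.72919035e+02] [ 0.31732851  0.5227083  -0.29351546]
[[342.0, 287.5], [297.6, 287.0], [341.6, 307.8], [297.9, 307.3], [320.0, 236.5], [397.5, 262.8]]
[[328.4, 240.8], [318.3, 246.1], [331.5, 245.2], [321.4, 250.6], [316.4, 234.3], [342.1, 241.3]]
167
```

View pics/w6.png

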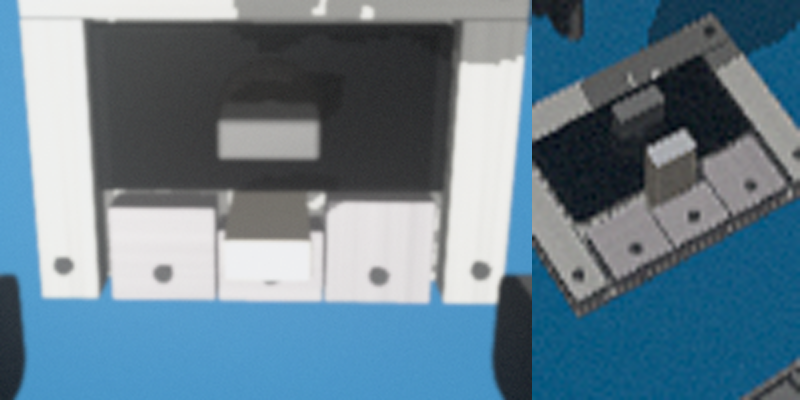

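The spacer top lies exactly where a fully seated one should: observed raw (298–342, 287–307) against predicted (298–342, 287–308). The grip top is where I expected it. Now I shut the fingers and press on it.

servo_tool --pt "0 0 -2 0" --pt "0 0 -4 0" --pt "0 0 -5 0" --pt "0 0 -6 0" --pt "0 0 -6 0" --pt "0 0 -6 0" --pt "0 0 -6 0" --pt "0 0 -6 0" --pt "0 0 -6 0" --pt "0 0 -7 0" --pt "0 0 -8 0" --pt "0 0 -9 0" --pt "0 0 -9.8 0" --pt "0 0 -10.3 0" --pt "0 0 -10.5 0" --pt "0 0 -10.5 0" --claw 1

```text
time: 21.13
ee_pos: [0.5357, 0.0978, 0.08]
tcp_rot: [-178.4, -0.0, -172.9]
wrist_force: [-1.0, 0.2, 1.1]
opening: 0.0001
grasp_force: 0.0
```

servo_tool --pt "0 0 -0.1 0" --pt "0 0 -0.2 0" --pt "0 0 -0.3 0" --pt "0 0 -0.4 0" --pt "0 0 -0.5 0" --pt "0 0 -0.6 0" --pt "0 0 -0.6 0" --pt "0 0 -0.6 0"

```text
time: 21.8
ee_pos: [0.5362, 0.0979, 0.0753]
tcp_rot: [-178.4, 0.1, -172.9]
wrist_force: [-0.8, -0.8, 4.8]
opening: -0.0003
grasp_force: 2.5
```

servo_tool --pt "0 0 -0.05 0" --pt "0 0 -0.1 0" --pt "0 0 -0.15 0" --pt "0 0 -0.2 0" --pt "0 0 -0.25 0" --pt "0 0 -0.3 0" --pt "0 0 -0.3 0" --pt "0 0 -0.3 0"

```text
time: 22.47
ee_pos: [0.5363, 0.098, 0.0728]
tcp_rot: [-178.5, 0.1, -172.9]
wrist_force: [-2.8, -0.5, 8.6]
opening: -0.0001
grasp_force: 4.3
```

servo_tool --pt "0 0 -0.05 0" --pt "0 0 -0.1 0" --pt "0 0 -0.1 0" --pt "0 0 -0.1 0"

```text
time: 22.8
ee_pos: [0.5363, 0.098, 0.0721]
tcp_rot: [-178.5, 0.1, -172.9]
wrist_force: [-3.7, 0.2, 9.9]
opening: 0.0
grasp_force: 5.2
```

servo_tool --pt "0 0 -0.05 0" --pt "0 0 -0.1 0" --pt "0 0 -0.1 0" --pt "0 0 -0.1 0"

```text
time: 23.13
ee_pos: [0.5364, 0.098, 0.072]
tcp_rot: [-178.5, 0.1, -172.9]
wrist_force: [-6.7, -0.0, 16.8]
opening: 0.0
grasp_force: 8.5
```

servo_tool --pt "0 0 -0.05 0" --pt "0 0 -0.1 0" --pt "0 0 -0.1 0" --pt "0 0 -0.1 0"

```text
time: 23.47
ee_pos: [0.5365, 0.098, 0.072]
tcp_rot: [-178.5, 0.2, -172.9]
wrist_force: [-8.6, -0.7, 23.8]
opening: 0.0003
grasp_force: 12.0
```

The hard stop is reached: z stays at 0.072 while the force rises. I ease the sideways load.

servo_tool --pt "-0.05 0 0.03 0" --pt "-0.1 0 0.05 0" --pt "-0.1 0 0.05 0" --pt "-0.1 0 0.05 0"

```text
time: 23.8
ee_pos: [0.5363, 0.098, 0.072]
tcp_rot: [-178.4, 0.3, -172.9]
wrist_force: [-2.8, -0.9, 17.2]
opening: 0.0001
grasp_force: 8.8
```

```bash
python3 - <<'E'
from h import *
o=get_obs();print(o['time'],o['ee_pos'],o['tcp_rot'],o['wrist_force'])
save('wrist','w7');crop('w7','a',120,120,386+120,420,2)
th=np.radians(7.1);R=np.array([[np.cos(th),-np.sin(th)],[np.sin(th),np.cos(th)]])
J=lambda x,y,z:[*(np.array([.5382,.0984])+R@[x/1000,y/1000]),z]
print(((proj('wrist',[J(32.5,15,.08),J(32.5,-15,.08),J(47.5,0,.08),J(-2,0,.072),J(30.6,60,.030),J(30.6,-60,.03)],o)-[120,120])*2).round(0).tolist())
E
```

```text
23.8 [0.53627223 0.09801675 0.07195602] [-178.44661468    0.25676375 -172.92521471] [-2.75687615 -0.94028099 17.16746864]
[[465.0, 556.0], [316.0, 554.0], [390.0, 617.0], [391.0, 380.0], [628.0, 425.0], [167.0, 419.0]]
```

View pics/a.png

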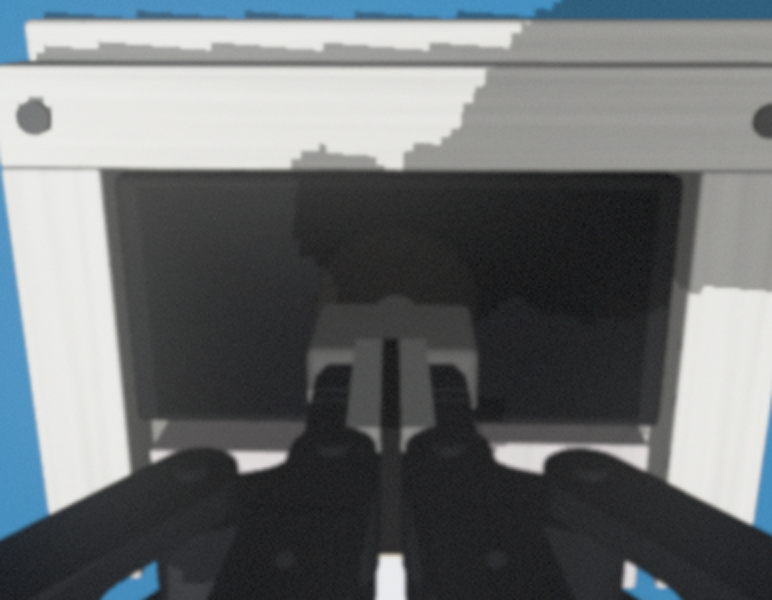

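The fingers are on the grip, the screen lies flush in the frame, and the spacer's top edge is at row 553 (expected 555). The push is a steady 17 N, so I hand in.

```bash
python3 -c "
from workcell import *
print(job_done()); print(get_obs()['wrist_force'])"
```

```text
the job is handed in; nothing more can be done
None
the job is handed in; nothing more can be done
```

The job is handed in at about 24 s: the screen is in the nest, the spacer is at the bottom of the gap at the wide stop and released, and the grip is held pressed at about 17 N with the platen on its hard stop; I viewed 12 pictures, two over the limit of 10.

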